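# Clear the glass out of the cutlery tray and push the tray home

## Task

The cutlery tray under the little counter shelf will not close because somebody left a glass cup standing in it. Lift the cup out, keeping it upright, and set it down without dropping it on the round cork mat; then push the tray fully home under the shelf. Leave the rice bowl where it stands.

Things in the scene. Friction and masses are not known exactly. Their poses are not given: they have to be found in the camera images.
- cup_mid (a point): Centre (half-way up, on the axis) of the empty clear glass cup: round, 95 mm tall, 68 mm across the rim outside and a little less towards the foot, wall 4 mm, about 0.2 kg. It stands in the left or right compartment of the open tray, its foot 12 mm and its rim 107 mm above the counter, too tall to pass under the shelf. z is its axis.
- mat: Round cork mat, 150 mm across and 6 mm thick, fixed flat on the counter to the left or right of the tray. Origin at the centre of its underside, on the counter. The cup is to stand on its middle.
- tray_front (a point): Centre of the outer face of the white cutlery tray's front panel, 30 mm above the counter. x points square into the panel, the way the tray goes home; y along it, z up. Panel: no handle, 272 mm wide, 12 mm thick, from 4 to 56 mm above the counter; push on this face. Tray 270 x 260 mm; wall and divider tops 42 mm above the counter. A flat spatula in its other half, under 15 mm thick, stays.
- tray (a joint): How far the tray is pulled out, m: 0 is fully home (hard stop, panel against the shelf's front edge), 0.13 to 0.16 at the start; about 2 N of friction, stays where left. It slides under a wooden shelf 310 mm wide, 290 deep, its board from 62 to 80 mm above the counter. A 186 mm tall pump bottle stands on the shelf's back half.
- bowl: White ceramic rice bowl, a bystander on the counter on the side of the tray away from the mat: 116 mm across the rim, 55 mm tall, loose. Origin at the centre of its underside.

How it is judged:
On the way, in this order (a step that is already met when the one before it is completed fails the run):
1. the cup stands upright on the cork mat, released (horizontal distance between cup_mid and mat below 0.045 m and height (world z) of cup_mid below 0.062 m and angle between cup_mid's own z axis and vertical below 0.17 rad and contact force between the fingers and cup below 0.05 N), for 0.2 s.
2. the tray is pushed fully home (value of joint tray below 0.01 m), for 0.2 s.
At the end, for the whole second after the job is handed in: The cup stands still, released and upright (within 10 degrees) on the cork mat, its axis within 45 mm of the mat's centre; the tray is within 10 mm of fully home; the rice bowl is within 20 mm of where it was (all of step 1 and linear speed of cup below 0.02 m/s and value of joint tray below 0.01 m and distance of bowl from where it was at the start of the episode below 0.02 m); the robot touches nothing.
It fails at once if the cup is tipped over (more than 35 degrees) (angle between cup_mid's own z axis and vertical above 0.61 rad).
It fails at once if the cup is dropped from more than about 25 mm, or sent flying (contact force between the fingers and cup below 0.01 N and linear speed of cup above 0.7 m/s).
It fails at once if the rice bowl is pushed away or tipped (distance of bowl from where it was at the start of the episode above 0.02 m or angle between bowl's own z axis and vertical above 0.35 rad).
It also fails if it takes over 67 s, if anything falls off the work surface, if the arm or the gripper's body presses on something with over 40 N, if the wrist force passes 120 N, or if a joint passes its speed limit or range.

## Robot

A 7-joint arm with a two-finger parallel gripper is mounted at the origin on the work surface. World frame = base frame: x ahead of the robot, y to its left, z up, the work surface at z = 0. Lengths are in m, angles in rad, forces in N, time in s.
With the tool pointing down it reaches from about 0.4 to 0.875 m from the base axis. Payload 6.5 kg.
Tool frame: the origin (TCP) lies midway between the tips of the shut fingers; the grasp point (between the pads) lies 19 mm behind it; z points along the fingers, y is the line along which they close (so a half turn about z gives the same grasp; the last joint's range is limited). The gripper opens to 88 mm and grips with 3 to 60 N. Pads are 18 mm wide; open, the fingers measure 123 mm over their backs; the gripper's body (75 mm by 187 mm) begins 45 mm behind the grasp point.
Start: joints at [1.161, 0.536, -0.004, 1.538, 0.003, 1.067, -0.071], TCP at [0.219, -0.612, 0.239] pointing down, gripper open.
Joint ranges: [-2.7, 2.7], [-0.37, 2.16], [-1.27, 1.26], [0.24, 2.4], [-1.31, 4.45], [0.19, 1.91], [-2.76, 2.76]. Speed limits (rad/s): [2.39, 2.39, 3.14, 3.14, 3.14, 3.14, 3.14].

## Interface

Orientations are given as a unit quaternion [x, y, z, w].
In Python, from station import robot gives the robot as it stands.
- The arm moves only by the shell command python3 -m handwheel 'ROWS' [FORCE]. ROWS is JSON, a list of rows, each a list of 7 numbers: the shift along the tool's x, y, z in m, then the turn, a rotation vector about the tool's x, y, z in degrees, then the closure, from -1 (fully open) to 1 (shut), so that 0 is half open. A call has 1 to 12 rows; each row shifts and turns the commanded pose from where the row before left it, along the tool's axes as they then stand; what a row does not reach is not made up. A row lasts 1/10 s, in which the tool goes at most 50 mm and 8.59 degrees, less where a joint would pass 70% of its speed; a pose out of reach is approached as far as the arm can. A call is refused whole if a number of a shift passes 0.05 or a number of a turn 8.59, either way. A call with a gripper value outside its range is refused whole. The fingers move at their own pace and stop on an object; FORCE is the grip in N (left out, the last holds). Time passes only in rows, so rows that do not move let the fingers close. It gives the time, the measured TCP pose, the force, the opening and the grip force at its end, in the units of the state.
- robot.get_state(): the state, without advancing time (a new reading comes with each control period).
- robot.capture(name): name is "side" or "top"; returns (picture, depth): 400x640x3 uint8, red, green, blue; 400x640 float32, m along the optical axis (not along the pixel's ray), 0 where there is no reading.
- robot.calibration(name): a dict with "K" (3x3 intrinsics, pixels), "T" (4x4, takes a point from camera to world coordinates). Camera axes: x right, y down, z forward; pixel columns grow to the right and rows downward; lengths in m; the calibration is good to about 2 mm. A picture is of the moment at which its call begins. calibration takes no time and is no camera call.
- robot.sign_off(): hands the job in; it is judged then, once.
The state is a dict: "time": time; "joint_pos": joint angles; "qd": joint speeds; "joint_efforts": joint torques, N m; "eef_pos": TCP position; "tcp_rot": TCP orientation; "wrist_force": force on the tool from outside, world axes, zero at the start; "moment": the same for the moment, N m; "opening": finger opening in m; "grasp_force": force on a finger pad.
Only numpy, scipy, OpenCV 4.12 (cv2) and the standard library are available. Lean on these libraries where they do the work, as an engineer would, in place of code of your own. Each camera call takes 0.05 s, during which the arm holds its last target. There are 200 camera calls.

## Working session

There is one attempt and no reset: what is moved stays moved. The work goes in short steps, Python scripts to look and compute and a shell command to move; the robot and the scene stay as the last step left them, time stands still between calls to the robot, and variables do not carry over. Pictures are saved under pics/ and viewed, at most 10 in all, crops included, and the job is handed in when it is done.

```bash
ls; mkdir -p pics
python3 - <<'E'
from station import robot
import cv2,numpy as np
s=robot.get_state();print(s)
for n in("side","top"):
    p,d=robot.capture(n);np.savez(f"{n}0.npz",p=p,d=d,**robot.calibration(n))
    cv2.imwrite(f"pics/{n}0.png",p[:,:,::-1]);c=robot.calibration(n);print(n,c["K"].round(1).tolist(),c["T"].round(3).tolist())
E
```

```text
pics
{'time': 0.0, 'joint_pos': array([ 1.1608082 ,  0.53712787, -0.00445245,  1.53885606,  0.00260439,
        1.06728146, -0.07119651]), 'qd': array([ 0.00046972,  0.00106577, -0.00057141, -0.00078637, -0.00086612,
        0.00151714, -0.00111801]), 'joint_efforts': array([ 4.20805454e-04, -5.70978284e+01,  9.91063043e-01, -2.51602757e+01,
       -5.62479312e-02,  1.79175020e-02,  1.89297834e-04]), 'eef_pos': array([ 0.2188752 , -0.61140195,  0.23787041]), 'tcp_rot': array([ 9.85254568e-01,  1.71092786e-01, -2.01085364e-04, -8.08845454e-04]), 'wrist_force': array([ 0.38915243, -0.69680799,  0.7206778 ]), 'moment': array([ 0.00980628, -0.00129293, -0.06151511]), 'grasp_force': 0.0, 'opening': 0.08804041372173878}
side [[376.0, 0.0, 313.5], [0.0, 376.0, 204.5], [0.0, 0.0, 1.0]] [[-0.952, -0.19, 0.242, 0.384], [-0.307, 0.632, -0.712, 0.533], [-0.018, -0.752, -0.659, 0.55], [0.0, 0.0, 0.0, 1.0]]
top [[441.5, 0.0, 311.1], [0.0, 441.5, 191.5], [0.0, 0.0, 1.0]] [[-0.016, -0.99, 0.137, 0.398], [-1.0, 0.017, 0.009, 0.01], [-0.011, -0.137, -0.99, 1.165], [0.0, 0.0, 0.0, 1.0]]
```

View pics/top0.png

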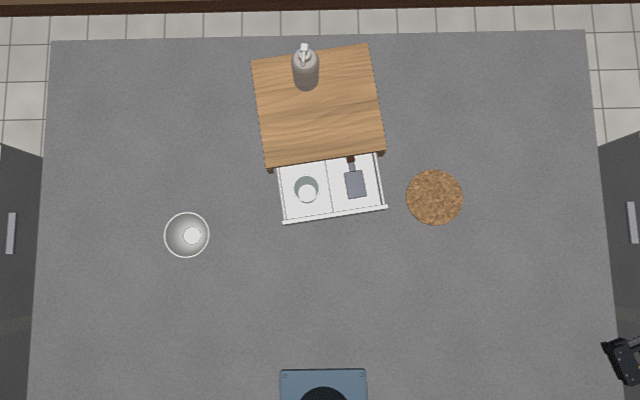

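View pics/side0.png

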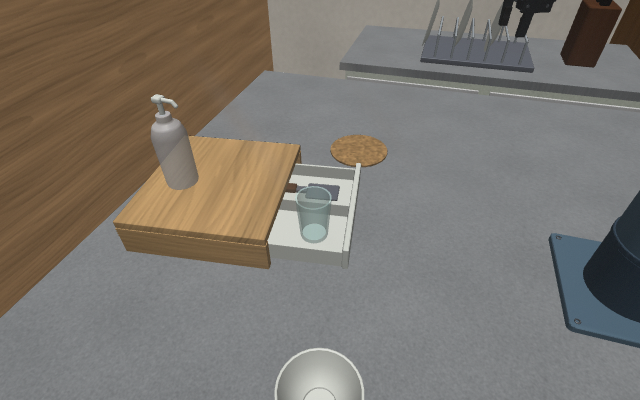

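The top view shows the cup at about (306,188) in the tray's left compartment, the mat at (434,197), the panel's top edge from (283,222) to (387,208) and the bowl at (187,235). In the side view the cup rim is at about (314,198) and its foot at (314,233).

```bash
cat > h.py <<'E'
import numpy as np,cv2
def load(n): return np.load(n+".npz")
def ray(c,u,v,z):
    d=c["T"][:3,:3]@np.linalg.inv(c["K"])@[u,v,1]; o=c["T"][:3,3]
    return (o+d*(z-o[2])/d[2])
E
python3 - <<'E'
from h import *
t=load("top0");s=load("side0")
hsv=cv2.cvtColor(t["p"],cv2.COLOR_RGB2HSV)
m=((hsv[...,1]>70)&(hsv[...,2]>60)).astype(np.uint8)
m[:165]=0;m[240:]=0;m[:,:395]=0;m[:,480:]=0
(x,y),r=cv2.minEnclosingCircle(max(cv2.findContours(m,0,2)[0],key=cv2.contourArea)); u,v=np.argwhere(m).mean(0)[::-1];print("mat px",u,v,r,ray(t,u,v,.006),"r",r*np.linalg.norm(ray(t,u+1,v,.006)-ray(t,u,v,.006)))
w=((hsv[...,1]<40)&(hsv[...,2]>175)).astype(np.uint8)
wp=w.copy();wp[:,:270]=0;wp[:,400:]=0;wp[:150]=0;wp[240:]=0
pts=np.argwhere(wp)[:,::-1];
low=[];
for u in range(290,382):
    q=pts[pts[:,0]==u]
    if len(q): low.append((u,q[:,1].max()+.5))
vx,vy,x0,y0=cv2.fitLine(np.float32(low),cv2.DIST_HUBER,0,.01,.01).ravel()
rect=cv2.minAreaRect(max(cv2.findContours(wp,0,2)[0],key=cv2.contourArea));print("rect",rect)
f=lambda u:ray(t,u,y0+(u-x0)*vy/vx,.056)
us=pts[(pts[:,1]>200)][:,0];print("u",us.min(),us.max())
a,b=f(us.min()),f(us.max());print("panel ends",a,b,np.linalg.norm(a-b),"y-dir deg",np.degrees(np.arctan2(*(a-b)[[1,0]])))
wb=w.copy();wb[:,:150]=0;wb[:,220:]=0;wb[:200]=0;wb[270:]=0
print("bowl",ray(t,187,235,.055))
for z,px in((.107,(306,188)),(.016,(307,193))):print("cup top",z,ray(t,*px,z))
for z,px in((.107,(314,198)),(.014,(314,233))):print("cup side",z,ray(s,*px,z))
A=cv2.resize(t["p"][150:230,265:395],None,fx=6,fy=6,interpolation=cv2.INTER_CUBIC)[:,:,::-1]
cv2.imwrite("pics/c1.png",A)
B=cv2.resize(s["p"][170:260,270:370],None,fx=6,fy=6,interpolation=cv2.INTER_CUBIC)[:,:,::-1]
cv2.imwrite("pics/c2.png",B)
E
```

```text
mat px 433.96444444444444 197.00808080808082 28.601308822631836 [ 0.53869873 -0.30265136  0.006     ] r 0.07515730309858225
rect ((330.4156494140625, 187.9228515625), (56.68244934082031, 106.52062225341797), 81.09828186035156)
u 281 387
panel ends [0.47010197 0.09739351 0.056     ] [ 0.50740521 -0.16986103  0.056     ] 0.2698453655021431 y-dir deg 97.94597618101078
bowl [0.44729158 0.33384816 0.055     ]
cup top 0.107 [0.55372354 0.03225366 0.107     ]
cup top 0.016 [0.55377909 0.03170827 0.016     ]
cup side 0.107 [0.55122318 0.0373593  0.107     ]
cup side 0.014 [0.55336977 0.03580088 0.014     ]
```

View pics/c1.png

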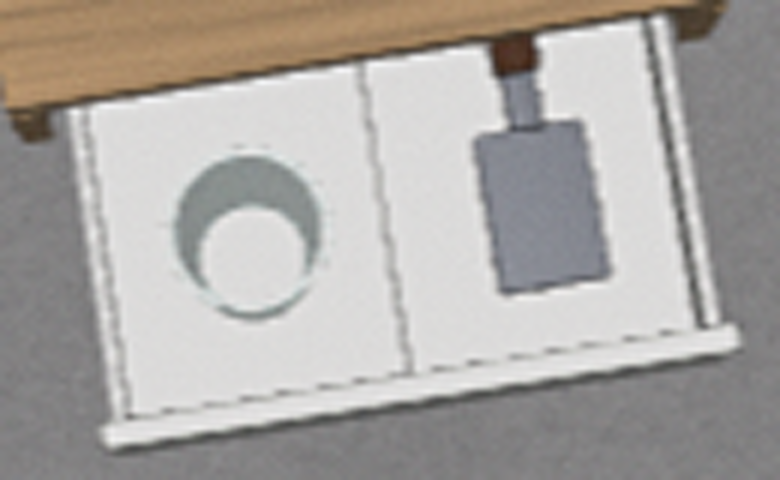

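View pics/c2.png

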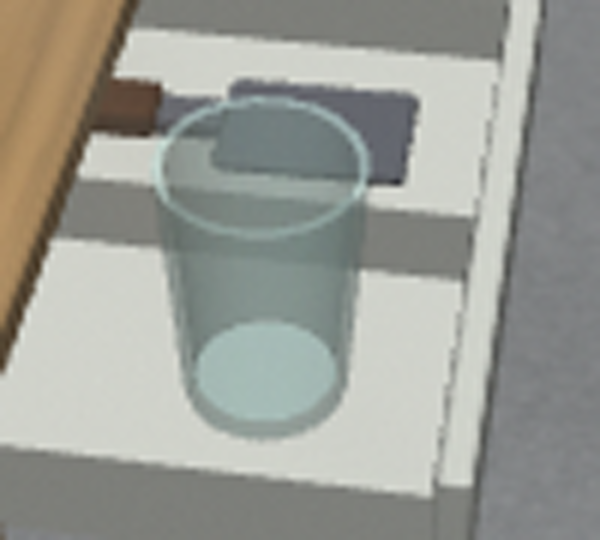

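The crops agree: the cup axis is near (0.552, 0.035), with top and side views within 4 mm. The panel width measures 270 mm and the mat radius 75 mm, as they should. The tray's x direction is at about 7.9°. I'll turn the tool to match and go above the cup.

```bash
python3 -m handwheel '[[0,0,0,0,0,5.9,-1],[0,0,0,0,0,5.9,-1],[0.021,-0.03,0,0,0,0,-1],[0.021,-0.03,0,0,0,0,-1],[0.021,-0.03,0,0,0,0,-1],[0.021,-0.03,0,0,0,0,-1],[0.021,-0.03,0,0,0,0,-1],[0.021,-0.03,0,0,0,0,-1],[0.021,-0.03,0,0,0,0,-1],[0.021,-0.03,0,0,0,0,-1],[0.021,-0.03,0,0,0,0,-1],[0.021,-0.03,0,0,0,0,-1]]' 10
python3 -m handwheel '[[0.021,-0.03,0,0,0,0,-1],[0.021,-0.03,0,0,0,0,-1],[0.021,-0.03,0,0,0,0,-1],[0.021,-0.03,0,0,0,0,-1],[0.021,-0.03,0,0,0,0,-1],[0.021,-0.03,0,0,0,0,-1],[0.021,-0.03,0,0,0,0,-1],[0.021,-0.03,0,0,0,0,-1],[0.021,-0.03,0,0,0,0,-1],[0,0,0,0,0,0,-1],[0,0,0,0,0,0,-1]]'
cat >> h.py <<'E'
from scipy.spatial.transform import Rotation as R
def rel(s,target):
    r=R.from_quat(s["tcp_rot"]);m=r.as_matrix()
    print("t",round(s["time"],2),"tcp",s["eef_pos"].round(4),"xyaw",np.degrees(np.arctan2(m[1,0],m[0,0])).round(2),"zax",m[:,2].round(3),"tool shift",(m.T@(np.array(target)-s["eef_pos"])).round(4),"F",s["wrist_force"].round(2),"op",round(s["opening"],4),"g",round(s["grasp_force"],2))
E
python3 -c "
from h import *;from station import robot
rel(robot.get_state(),[.552,.035,.062])"
```

```text
time: 1.3
eef_pos: [0.3861, -0.2844, 0.2386]
tcp_rot: [0.998, 0.069, -0.0, -0.0]
wrist_force: [0.7, -0.2, -0.3]
opening: 0.0879
grasp_force: 0.0
time: 2.4
eef_pos: [0.5357, 0.008, 0.2382]
tcp_rot: [0.998, 0.07, -0.001, 0.0]
wrist_force: [-0.5, -0.9, -0.3]
opening: 0.088
grasp_force: 0.0
t 2.4 tcp [0.5357 0.008  0.2382] xyaw 8.0 zax [-0.001 -0.    -1.   ] tool shift [ 0.0202 -0.0245  0.1762] F [-0.46 -0.92 -0.28] op 0.088 g 0.0
```

Shift over the cup, descend part way (fingertips at z 0.12, above the rim), and look.

```bash
python3 -m handwheel '[[0.01,-0.012,0,0,0,0,-1],[0.01,-0.0125,0,0,0,0,-1],[0,0,0.03,0,0,0,-1],[0,0,0.03,0,0,0,-1],[0,0,0.03,0,0,0,-1],[0,0,0.026,0,0,0,-1],[0,0,0,0,0,0,-1],[0,0,0,0,0,0,-1]]'
python3 - <<'E'
from h import *;from station import robot
rel(robot.get_state(),[.552,.035,.062])
p,_=robot.capture("side")
cv2.imwrite("pics/s1.png",cv2.resize(p[100:280,220:420],None,fx=3,fy=3)[:,:,::-1])
E
```

```text
time: 3.2
eef_pos: [0.5528, 0.035, 0.1231]
tcp_rot: [0.998, 0.069, -0.0, -0.0]
wrist_force: [0.8, 0.2, -0.2]
opening: 0.0883
grasp_force: 0.0
t 3.2 tcp [0.5528 0.035  0.1231] xyaw 7.91 zax [-0.  0. -1.] tool shift [-0.0008 -0.0001  0.0611] F [ 0.84  0.24 -0.16] op 0.0883 g 0.0
```

View pics/s1.png

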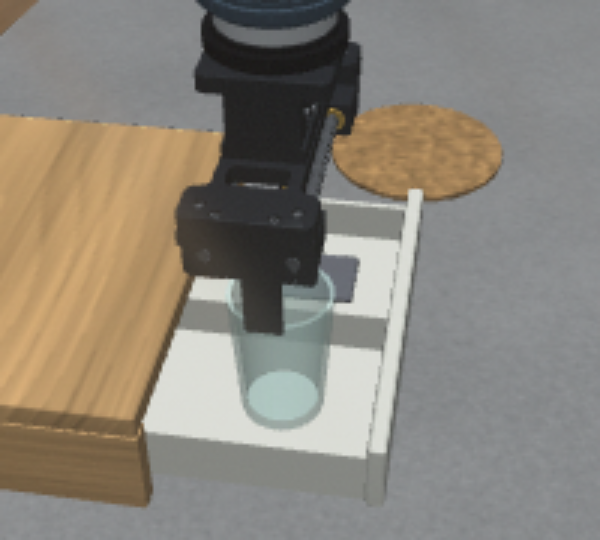

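The side crop shows the near finger tip at about (264,333) in the crop, just left of the cup rim centre at (283,297). I'll check that against the projection.

Run:
```python
from h import *
s=load("side0")
def pr(p):
    q=s["K"]@(s["T"][:3,:3].T@(np.array(p)-s["T"][:3,3]));q=q[:2]/q[2];return ((q-[220,100])*3).round(1)
print("finger inner/outer tip",pr([.5528-.0061,.035+.0436,.123]),pr([.5528-.0085,.035+.061,.123]),"rim",pr([.5528,.035,.107]),"foot",pr([.5528,.035,.014]))
```

```text
finger inner/outer tip [267.  318.8] [261.2 339.4] rim [280.7 291.1] foot [283.2 398.4]
```

The prediction matches to a couple of mm. Descend and close.

```bash
python3 -m handwheel '[[-0.001,-0.002,0.015,0,0,0,-1],[0,0,0.015,0,0,0,-1],[0,0,0.015,0,0,0,-1],[0,0,0.015,0,0,0,-1],[0,0,0,0,0,0,-1],[0,0,0,0,0,0,0.0],[0,0,0,0,0,0,0.2],[0,0,0,0,0,0,0.5],[0,0,0,0,0,0,1],[0,0,0,0,0,0,1],[0,0,0,0,0,0,1],[0,0,0,0,0,0,1]]' 12
python3 -c "
from h import *;from station import robot
rel(robot.get_state(),[.552,.035,.062])"
```

```text
time: 4.45
eef_pos: [0.5518, 0.036, 0.0632]
tcp_rot: [0.998, 0.069, 0.001, 0.0]
wrist_force: [0.6, -2.6, 5.8]
opening: 0.0666
grasp_force: 11.9
t 4.45 tcp [0.5518 0.036  0.0632] xyaw 7.88 zax [ 0.001 -0.    -1.   ] tool shift [0.0001 0.001  0.0012] F [ 0.57 -2.56  5.84] op 0.0666 g 11.88
```

Held at 66.6 mm, as expected for the cup. Lift.

```bash
python3 -m handwheel '[[0,0,-0.004,0,0,0,1],[0,0,-0.008,0,0,0,1],[0,0,-0.012,0,0,0,1],[0,0,-0.016,0,0,0,1],[0,0,-0.02,0,0,0,1],[0,0,-0.02,0,0,0,1],[0,0,-0.016,0,0,0,1],[0,0,-0.008,0,0,0,1],[0,0,-0.004,0,0,0,1],[0,0,0,0,0,0,1],[0,0,0,0,0,0,1]]' 18
python3 - <<'E'
from h import *;from station import robot
rel(robot.get_state(),[.5387,-.3027,.058])
p,_=robot.capture("side")
cv2.imwrite("pics/s2.png",cv2.resize(p[60:300,180:440],None,fx=2,fy=2)[:,:,::-1])
E
```

```text
time: 5.55
eef_pos: [0.5506, 0.0363, 0.1701]
tcp_rot: [0.998, 0.069, -0.001, 0.0]
wrist_force: [-0.2, 0.3, -2.2]
opening: 0.0668
grasp_force: 18.0
t 5.55 tcp [0.5506 0.0363 0.1701] xyaw 7.91 zax [-0.001 -0.    -1.   ] tool shift [-0.0583  0.3342  0.1121] F [-0.16  0.27 -2.24] op 0.0668 g 17.97
```

View pics/s2.png

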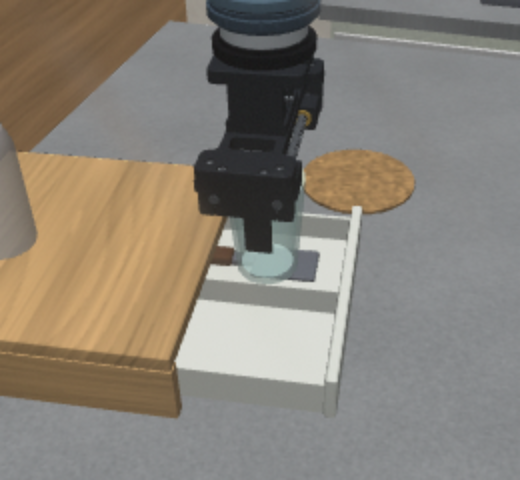

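The cup is lifted and upright (foot at about (266,260) in the crop, 2.2 N on the wrist). Carry it over the mat.

```bash
python3 -m handwheel '[[-0.002,0.01,0,0,0,0,1],[-0.004,0.024,0,0,0,0,1],[-0.006,0.034,0,0,0,0,1],[-0.006,0.034,0,0,0,0,1],[-0.006,0.034,0,0,0,0,1],[-0.006,0.034,0,0,0,0,1],[-0.006,0.034,0,0,0,0,1],[-0.006,0.034,0,0,0,0,1],[-0.006,0.034,0,0,0,0,1],[-0.006,0.034,0,0,0,0,1],[-0.004,0.02,0,0,0,0,1],[-0.001,0.008,0,0,0,0,1]]'
python3 -m handwheel '[[0,0,0.01,0,0,0,1],[0,0,0.02,0,0,0,1],[0,0,0.02,0,0,0,1],[0,0,0.02,0,0,0,1],[0,0,0.015,0,0,0,1],[0,0,0.005,0,0,0,1],[0,0,0,0,0,0,1],[0,0,0,0,0,0,1]]'
python3 - <<'E'
from h import *;from station import robot
rel(robot.get_state(),[.5387,-.3027,.058])
E
```

```text
time: 6.8
eef_pos: [0.5368, -0.3064, 0.17]
tcp_rot: [0.998, 0.067, -0.001, 0.001]
wrist_force: [0.4, -0.7, -1.9]
opening: 0.0666
grasp_force: 18.0
time: 7.6
eef_pos: [0.5392, -0.3025, 0.0813]
tcp_rot: [0.998, 0.069, 0.001, 0.0]
wrist_force: [-0.1, -0.0, -1.9]
opening: 0.0664
grasp_force: 18.0
t 7.6 tcp [ 0.5392 -0.3025  0.0813] xyaw 7.92 zax [ 0.001 -0.    -1.   ] tool shift [-0.0006  0.0001  0.0233] F [-0.08 -0.05 -1.86] op 0.0664 g 17.97
```

```bash
python3 -m handwheel '[[0,0,0.006,0,0,0,1],[0,0,0.006,0,0,0,1],[0,0,0.004,0,0,0,1],[0,0,0.003,0,0,0,1],[0,0,0.002,0,0,0,1],[0,0,0,0,0,0,1],[0,0,0,0,0,0,1]]'
python3 -m handwheel '[[0,0,0.001,0,0,0,1],[0,0,0,0,0,0,1],[0,0,0,0,0,0,1]]'
python3 -m handwheel '[[0,0,0.001,0,0,0,1],[0,0,0,0,0,0,1],[0,0,0,0,0,0,1]]'
```

```text
time: 8.3
eef_pos: [0.5387, -0.3026, 0.0598]
tcp_rot: [0.998, 0.069, 0.0, 0.0]
wrist_force: [0.7, -0.2, -0.9]
opening: 0.0668
grasp_force: 18.0
time: 8.6
eef_pos: [0.5386, -0.3026, 0.0588]
tcp_rot: [0.998, 0.069, 0.0, 0.0]
wrist_force: [-0.1, -0.2, -2.8]
opening: 0.0663
grasp_force: 18.0
time: 8.9
eef_pos: [0.5385, -0.3026, 0.0576]
tcp_rot: [0.998, 0.069, -0.0, -0.0]
wrist_force: [0.1, 0.0, -2.0]
opening: 0.0665
grasp_force: 18.0
```

```bash
python3 -m handwheel '[[0,0,0.001,0,0,0,1],[0,0,0,0,0,0,1],[0,0,0,0,0,0,1]]'
python3 -m handwheel '[[0,0,0.001,0,0,0,1],[0,0,0,0,0,0,1],[0,0,0,0,0,0,1]]'
```

```text
time: 9.2
eef_pos: [0.539, -0.3027, 0.0572]
tcp_rot: [0.998, 0.069, 0.0, 0.0]
wrist_force: [-1.0, 0.7, 4.7]
opening: 0.0664
grasp_force: 17.8
time: 9.5
eef_pos: [0.5396, -0.303, 0.057]
tcp_rot: [0.998, 0.069, 0.001, 0.0]
wrist_force: [-1.6, 1.3, 9.3]
opening: 0.0663
grasp_force: 17.8
```

The cup has touched down on the mat. Release gently and rise.

```bash
python3 -m handwheel '[[0,0,-0.001,0,0,0,1],[0,0,0,0,0,0,0.3],[0,0,0,0,0,0,-0.4],[0,0,0,0,0,0,-1],[0,0,0,0,0,0,-1],[0,0,0,0,0,0,-1],[0,0,0,0,0,0,-1],[0,0,0,0,0,0,-1]]'
python3 -m handwheel '[[0,0,-0.005,0,0,0,-1],[0,0,-0.015,0,0,0,-1],[0,0,-0.025,0,0,0,-1],[0,0,-0.03,0,0,0,-1],[0,0,-0.03,0,0,0,-1],[0,0,-0.02,0,0,0,-1],[0,0,0,0,0,0,-1],[0,0,0,0,0,0,-1]]'
python3 - <<'E'
from h import *;from station import robot
rel(robot.get_state(),[.42,-.046,.18])
p,_=robot.capture("side")
cv2.imwrite("pics/s3.png",cv2.resize(p[60:300,180:440],None,fx=2,fy=2)[:,:,::-1])
E
```

```text
time: 10.3
eef_pos: [0.5384, -0.3025, 0.0565]
tcp_rot: [0.998, 0.069, -0.0, -0.0]
wrist_force: [-0.1, 0.6, 0.6]
opening: 0.0881
grasp_force: 0.0
time: 11.1
eef_pos: [0.5387, -0.3027, 0.1824]
tcp_rot: [0.998, 0.069, 0.0, 0.0]
wrist_force: [0.4, -0.6, -0.4]
opening: 0.088
grasp_force: 0.0
t 11.1 tcp [ 0.5387 -0.3027  0.1824] xyaw 7.9 zax [ 0.001 -0.001 -1.   ] tool shift [-0.0823 -0.2706  0.0022] F [ 0.43 -0.65 -0.36] op 0.088 g 0.0
```

View pics/s3.png

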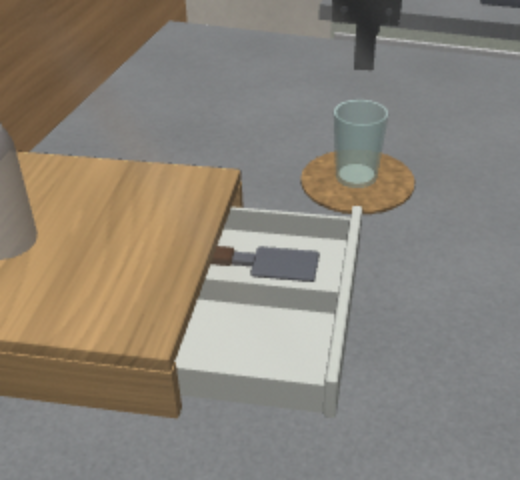

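The cup stands on the middle of the mat: its foot is at about (357,177) and the mat centre at (358,181) in the crop. Now shut the fingers, go in front of the panel and come down.

```bash
python3 -m handwheel '[[-0.005,-0.027,0,0,0,0,1],[-0.005,-0.027,0,0,0,0,1],[-0.005,-0.027,0,0,0,0,1],[-0.005,-0.027,0,0,0,0,1],[-0.005,-0.027,0,0,0,0,1],[-0.005,-0.027,0,0,0,0,1],[-0.005,-0.027,0,0,0,0,1],[-0.005,-0.027,0,0,0,0,1],[-0.005,-0.027,0,0,0,0,1],[-0.005,-0.027,0,0,0,0,1],[0,0,0,0,0,0,1],[0,0,0,0,0,0,1]]'
python3 -m handwheel '[[0,0,0.03,0,0,0,1],[0,0,0.03,0,0,0,1],[0,0,0.03,0,0,0,1],[0,0,0.03,0,0,0,1],[0,0,0.02,0,0,0,1],[0,0,0.01,0,0,0,1],[0,0,0,0,0,0,1],[0,0,0,0,0,0,1]]'
python3 - <<'E'
from h import *;from station import robot
rel(robot.get_state(),[.4888,-.0362,.032])
E
```

```text
time: 12.35
eef_pos: [0.4514, -0.042, 0.1811]
tcp_rot: [0.998, 0.069, -0.001, 0.0]
wrist_force: [0.8, -0.4, -0.6]
opening: -0.0003
grasp_force: 0.0
time: 13.15
eef_pos: [0.4524, -0.0425, 0.0321]
tcp_rot: [0.998, 0.069, 0.0, 0.0]
wrist_force: [-0.6, -0.3, -0.1]
opening: 0.0005
grasp_force: 0.0
t 13.15 tcp [ 0.4524 -0.0425  0.0321] xyaw 7.86 zax [ 0.001 -0.    -1.   ] tool shift [ 0.0369 -0.0013  0.0001] F [-0.56 -0.3  -0.14] op 0.0005 g 0.0
```

```bash
python3 -m handwheel '[[0.01,0,0,0,0,0,1],[0.01,0,0,0,0,0,1],[0.006,0,0,0,0,0,1],[0.006,0,0,0,0,0,1],[0.01,0,0,0,0,0,1],[0.012,0,0,0,0,0,1],[0.012,0,0,0,0,0,1],[0.012,0,0,0,0,0,1],[0.012,0,0,0,0,0,1],[0.012,0,0,0,0,0,1],[0.012,0,0,0,0,0,1],[0.006,0,0,0,0,0,1]]'
python3 -m handwheel '[[0.01,0,0,0,0,0,1],[0.01,0,0,0,0,0,1],[0.01,0,0,0,0,0,1],[0.005,0,0,0,0,0,1],[0,0,0,0,0,0,1]]'
python3 - <<'E'
from h import *;from station import robot
rel(robot.get_state(),[.4888,-.0362,.032])
p,d=robot.capture("top")
cv2.imwrite("pics/t2.png",cv2.resize(p[20:240,160:480],None,fx=2.4,fy=2.4)[:,:,::-1])
E
```

```text
time: 14.35
eef_pos: [0.5726, -0.0253, 0.0317]
tcp_rot: [0.998, 0.069, 0.001, -0.0]
wrist_force: [-1.9, -1.0, 0.3]
opening: 0.0005
grasp_force: 0.9
time: 14.85
eef_pos: [0.6069, -0.0203, 0.0319]
tcp_rot: [0.998, 0.069, 0.001, -0.0]
wrist_force: [-0.2, 0.2, 0.2]
opening: 0.0006
grasp_force: 0.0
t 14.85 tcp [ 0.6069 -0.0203  0.0319] xyaw 7.91 zax [ 0.002  0.    -1.   ] tool shift [-0.1191 -0.0005 -0.0004] F [-0.23  0.18  0.24] op 0.0006 g 0.0
```

View pics/t2.png

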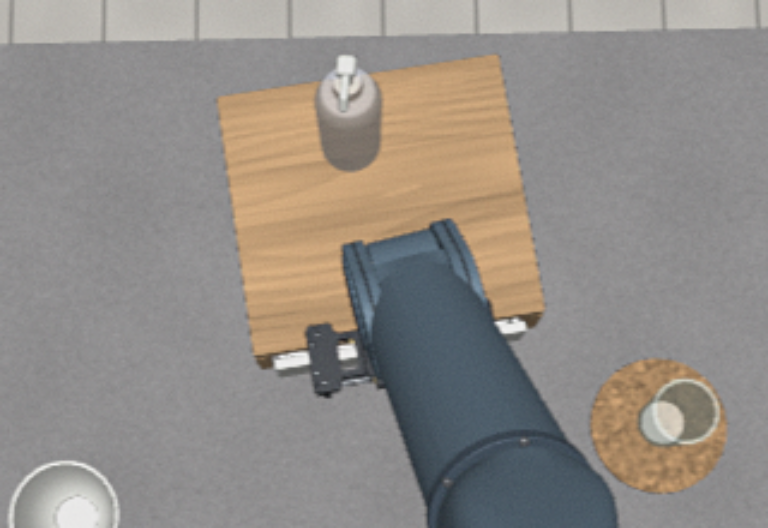

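The panel, with its white ends at about (295,360) and (510,328), is almost at the shelf edge. The cup and bowl are in place. Push slowly up to the stop.

```bash
python3 -m handwheel '[[0.003,0,0,0,0,0,1],[0.003,0,0,0,0,0,1],[0.003,0,0,0,0,0,1],[0.001,0,0,0,0,0,1]]'
python3 -m handwheel '[[0.002,0,0,0,0,0,1],[0.002,0,0,0,0,0,1],[0.001,0,0,0,0,0,1]]'
```

```text
time: 15.3
eef_pos: [0.6089, -0.0203, 0.031]
tcp_rot: [0.998, 0.069, -0.007, 0.001]
wrist_force: [-20.5, -0.9, 16.9]
opening: 0.0005
grasp_force: 10.4
time: 15.6
eef_pos: [0.6088, -0.0204, 0.0305]
tcp_rot: [0.998, 0.069, -0.012, 0.001]
wrist_force: [-33.7, -1.6, 31.3]
opening: 0.0009
grasp_force: 17.7
```

Hard stop reached. Back away and rise.

```bash
python3 -m handwheel '[[-0.008,0,0,0,0,0,1],[-0.012,0,0,0,0,0,1],[-0.02,0,0,0,0,0,1],[-0.03,0,0,0,0,0,1],[-0.03,0,0,0,0,0,1],[-0.03,0,0,0,0,0,1],[-0.02,0,0,0,0,0,1],[0,0,-0.03,0,0,0,1],[0,0,-0.03,0,0,0,1],[0,0,-0.03,0,0,0,1],[0,0,0,0,0,0,1],[0,0,0,0,0,0,1]]'
python3 - <<'E'
from h import *;from station import robot
rel(robot.get_state(),[.4888,-.0362,.032])
p,_=robot.capture("side")
cv2.imwrite("pics/s4.png",p[:,:,::-1])
E
```

```text
time: 16.8
eef_pos: [0.4724, -0.0394, 0.1222]
tcp_rot: [0.998, 0.069, 0.001, 0.0]
wrist_force: [0.5, 0.6, -0.0]
opening: 0.0004
grasp_force: 0.0
t 16.8 tcp [ 0.4724 -0.0394  0.1222] xyaw 7.89 zax [ 0.002 -0.    -1.   ] tool shift [ 0.0165 -0.001   0.0903] F [ 0.55  0.55 -0.03] op 0.0004 g 0.0
```

View pics/s4.png

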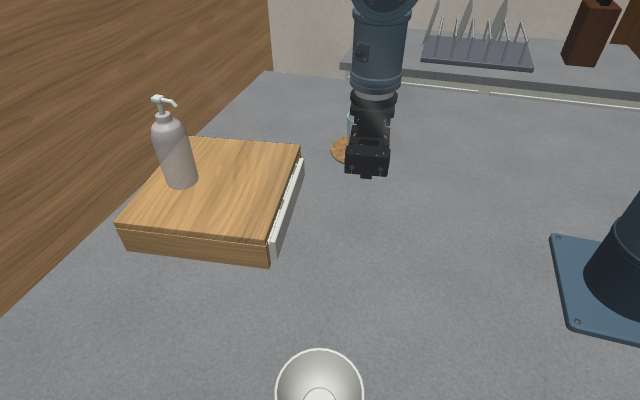

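The panel sits against the shelf edge, from (302,160) to (273,253). The bowl is unmoved and the robot is clear of everything.

```bash
python3 -c "
from station import robot
print(robot.sign_off())"
```

```text
the job is handed in; nothing more can be done
None
```

The job is handed in: the cup stands upright on the middle of the cork mat, the tray is pushed to its hard stop, the bowl is where it was, and the robot is clear (16.8 s used; the hand-in returned no verdict).

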